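# Hang the stain pail and peg the mixing cup after a staining job

### The arm

A 6-joint arm with a two-finger parallel gripper is mounted at the origin on the work surface. World frame = base frame: x ahead of the robot, y to its left, z up, the work surface at z = 0. Lengths are in m, angles in degrees, forces in N, time in s.
With the tool pointing down it reaches from about 0.375 to 0.9 m from the base axis. Payload 3.1 kg.
Tool frame: the origin (TCP) lies between the finger pads; the fingertips stand 11 mm ahead of it and the grasp point (between the pads) lies 8 mm behind it; z points along the fingers, y is the line along which they close (so a half turn about z gives the same grasp; the last joint's range is limited). The gripper opens to 87 mm and grips with 3 to 60 N. Pads are 19 mm wide; open, the fingers measure 117 mm over their backs; the gripper's body (75 mm by 190 mm) begins 51 mm behind the grasp point.
Start: joints at [61.049, 30.224, 82.088, -0, 67.689, -10.227], TCP at [0.201, 0.592, 0.234] pointing down, gripper open.
Joint ranges: [-176.69, 176.69], [-43.24, 126.21], [12.49, 139.97], [-82, 262], [0, 151.66], [-163.58, 163.58]. Speed limits (degrees/s): [159.86, 159.86, 180, 180, 180, 180].

### API

Orientations are given as a 3x3 rotation matrix whose columns are the frame's x, y, z axes.
In Python, from rig import bot, viewer, workorder, models gives the robot as it stands.
- The arm moves only by the shell command python3 -m jog 'ROWS'. ROWS is JSON, a list of rows, each a list of 7 numbers: the opening, from 0 (shut) to 1 (fully open), then the shift along the tool's x, y, z in m, then the turn, a rotation vector about the tool's x, y, z in degrees. In form: [[claw, x, y, z, ax, ay, az], ...]. A call has 1 to 20 rows; each row is the pose to reach, as a shift and turn from the pose commanded when the call began, along the tool's axes at that moment; what a row does not reach only later rows make up. A row lasts 1/8 s, in which the tool goes at most 62.5 mm and 10.7 degrees, less where a joint would pass 70% of its speed; a pose out of reach is approached as far as the arm can. A call with a gripper value outside its range is refused whole. The fingers move at their own pace and stop on an object; the grip force is fixed at half the most. Time passes only in rows, so rows that repeat a pose let the fingers close. It gives the time, the measured TCP pose, the force, the opening and the grip force at its end, in the units of the state.
- bot.read_state(): the state, without advancing time (a new reading comes with each control period).
- viewer.capture(name): name is "scene" or "top" or "wrist"; returns (picture, depth): 420x560x3 uint8, blue, green, red; 420x560 float32, m along the optical axis (not along the pixel's ray), 0 where there is no reading.
- viewer.camera_info(name): a dict with "fx", "fy", "cx", "cy" (pixels), "world_to_cam" (4x4, takes a point from world to camera coordinates). Camera axes: x right, y down, z forward; pixel columns grow to the right and rows downward; lengths in m; the calibration is good to about 2 mm. The wrist camera is an equidistant fisheye: a pixel r from the principal point sees the ray r / f radians off the axis. A picture is of the moment at which its call begins: read the wrist's pose just before it. camera_info takes no time and is no camera call; for the wrist camera it gives the pose at the moment of the call.
- workorder.hand_in(): hands the job in; it is judged then, once.
Trained networks look in the newest picture that a camera, given by its name, has taken for a name from the list of things; names that differ only in an ending like _2 or _b are one class to them, and where a whole thing is asked for, a point or a joint stands for the part that bears it (a point fixed in the world has none). Each returns a list of dicts, best first, with "p" (0 to 1); they miss things now and then, are a little off and sometimes report something else, mostly with a low value. They report only what shows in the picture. A call takes as long as a camera call.
- models.outline_of(camera, thing): "mask" (420x560 bool, what is visible of it).
- models.tip_of(camera, thing): "xyz" ([x, y, z] in m, in world coordinates, good to about 4 mm: a listed point, or the origin of a listed thing).
The state is a dict: "time_s": time; "joint_positions": joint angles; "qvel": joint speeds; "tau": joint torques, N m; "position": TCP position; "tcp_rot": TCP orientation; "force": force on the tool from outside, world axes, zero at the start; "moment": the same for the moment, N m; "opening": opening from 0.0 (shut) to 1.0 (fully open); "grasp_force": force on a finger pad.
Only numpy, scipy, OpenCV 4.12 (cv2) and the standard library are available. Lean on these libraries where they do the work, as an engineer would, in place of code of your own. Each camera call takes 0.05 s, during which the arm holds its last target. There are 200 camera calls.

### The job

Put the washed staining gear up to dry: hang the steel pail by its handle on the hook of the wooden stand, and turn the grey mixing cup upside down over the upright wooden peg so that its rim stands fully down on the peg's plywood foot. Leave the can of stain standing where it is.

Things in the scene. Friction and masses are not known exactly. Their poses are not given: they have to be found in the camera images.
- pail: loose steel pail, 0.3 kg. Origin: centre of its underside, z up. Base 80, rim 96 mm in diameter, 90 mm high. A rigid 10 mm round dark bar arches over it in its y-z plane, level along y from -40 to +40 mm, bar centre 185 mm up. Pinch it from above (closing along the pail's x) 20 to 30 mm beside the middle, which is for the hook; it may then sag a few degrees
- pail_bar (a point): middle of the straight top of the pail's handle, on the bar's centre line, 185 mm above the pail's origin
- hook_stand: fixed wooden stand; origin under its post (26 mm square, 268 mm high), z up; foot 16 mm thick, x -105 to 45 mm. An 8 mm wire hook runs along -x from its top, dips to a level seat at x -85 to -100, 242 mm high (wire centre), and turns up to a tip at x -128, 270 mm high. Bring the pail in past the tip along +x, bar along y, hook between bar and rim; lowered, the bar rests 9 mm over the wire centre
- hook_seat (a point): centre of the wire at the lowest part of the hook, 92.5 mm along the stand's -x from the post, 242 mm high
- cup: loose, straight-sided grey plastic mixing cup, 58 mm outside diameter, 110 mm high, 3 mm wall, about 90 g. Origin: centre of the outside of its closed bottom; its z runs along its axis to the open mouth. It starts lying in the cradle, the mouth roughly towards the robot, axis 39 mm above the table
- cup_rim (a point): centre of the cup's open mouth, 110 mm along the cup's z from its origin
- peg_stand: fixed upright round wooden peg, 22 mm in diameter, bevelled top 94 mm above the table, amid a plywood foot 120 x 120 mm and 14 mm thick. Origin: under the middle of the foot, z up. The cup goes over it with 15 mm to spare all round, its rim then standing on the foot (the peg is shorter than the cup is deep)
- peg_foot (a point): on the peg's axis, at the top face of the foot, 14 mm above the table
- cradle: fixed plywood board 160 x 100 x 10 mm on which the cup lies, along the board's x, between two low wooden strips 61 mm apart over their outsides (top 17 mm above the table) that keep it from rolling. Origin: under its middle, z up
- stain_can: closed can of stain, yellow band, steel, 86 mm in diameter, 95 mm high, 0.6 kg, standing on the table beyond the other things: leave it alone. Origin: centre of its underside

How it is judged:
By the outcome, as a careful person would: the job done as asked, in the order asked, and still so for the second after the job is handed in, with the robot touching nothing.
It also fails if it takes over 66 s, if anything falls off the work surface, if the arm or the gripper's body presses on something with over 40 N, if the wrist force passes 120 N, or if a joint passes its speed limit or range.

## Working session

There is one attempt and no reset: what is moved stays moved. The work goes in short steps, Python scripts to look and compute and a shell command to move; the robot and the scene stay as the last step left them, time stands still between calls to the robot, and variables do not carry over. Pictures are saved under pics/ and viewed, at most 10 in all, crops included, and the job is handed in when it is done.

```bash
ls; mkdir -p pics; cat > h.py <<'E'
import numpy as np, cv2
from rig import bot, viewer, workorder, models
np.set_printoptions(precision=4, suppress=True)
def cloud(cam, mask=None):
    im,d=viewer.capture(cam); ci=viewer.camera_info(cam); return im,d,ci
def pts(d,ci,mask):
    v,u=np.nonzero(mask&(d>0)); z=d[v,u]
    P=np.c_[(u-ci["cx"])/ci["fx"]*z,(v-ci["cy"])/ci["fy"]*z,z,np.ones_like(z)]
    return (P@np.linalg.inv(ci["world_to_cam"]).T)[:,:3]
E
python3 - <<'E'
from h import *
print(bot.read_state())
ims=[]
for c in("scene","top"):
    im,d=viewer.capture(c); ims.append(im)
    for t in ["pail","pail_bar","hook_stand","hook_seat","cup","cup_rim","peg_stand","peg_foot","cradle","stain_can"]:
        r=models.tip_of(c,t); print(c,t,[(round(x["p"],2),np.array(x["xyz"])) for x in r[:2]])
for i,c in enumerate(("scene","top")): cv2.imwrite(f"pics/{c}1.png",ims[i])
E
```

```text
pics
{'time_s': 0.0, 'joint_positions': array([ 61.0501,  30.2797,  82.1551,   0.0002,  67.6881, -10.2281]), 'qvel': array([ 0.0316, -0.0642, -0.0278, -0.0656, -0.0119, -0.0132]), 'tau': array([ -0.001 , -44.0038, -17.6592,   0.0632,   0.0583,  -0.0002]), 'position': array([0.2002, 0.5913, 0.2326]), 'tcp_rot': array([[-0.9471,  0.321 , -0.001 ],
       [ 0.321 ,  0.9471, -0.0019],
       [ 0.0004, -0.0021, -1.    ]]), 'force': array([ 0.3711, -0.1948, -0.3764]), 'moment': array([ 0.0366, -0.0348, -0.0146]), 'grasp_force': 0.0, 'opening': 0.9993696268478035}
scene pail [(0.64, array([ 0.5194,  0.1071, -0.0039])), (0.62, array([ 0.5859, -0.3294,  0.0015]))]
scene pail_bar [(0.6, array([0.5202, 0.1094, 0.1799]))]
scene hook_stand []
scene hook_seat [(0.63, array([0.5007, 0.2891, 0.2424]))]
scene cup [(0.77, array([ 0.5579, -0.1234,  0.0414]))]
scene cup_rim [(0.7, array([ 0.45  , -0.1133,  0.0421])), (0.33, array([0.5187, 0.1071, 0.0008]))]
scene peg_stand []
scene peg_foot [(0.72, array([ 0.5813, -0.3314,  0.0135])), (0.2, array([0.5208, 0.1076, 0.179 ]))]
scene cradle [(0.73, array([ 0.504 , -0.1125, -0.0007]))]
scene stain_can [(0.61, array([ 0.7402,  0.121 , -0.0032]))]
top pail [(0.71, array([ 0.513 ,  0.107 , -0.0021]))]
top pail_bar [(0.84, array([0.5191, 0.1086, 0.1819])), (0.34, array([ 0.5834, -0.3268,  0.0127]))]
top hook_stand [(0.79, array([0.5935, 0.3024, 0.0034]))]
top hook_seat [(0.61, array([0.4994, 0.291 , 0.2434]))]
top cup [(0.95, array([ 0.5563, -0.1254,  0.0358]))]
top cup_rim [(0.61, array([ 0.45  , -0.1091,  0.0327]))]
top peg_stand [(0.75, array([ 0.5834, -0.3316,  0.0004])), (0.56, array([0.4968, 0.289 , 0.2438]))]
top peg_foot [(0.9, array([ 0.5821, -0.3277,  0.0115]))]
top cradle [(0.97, array([ 0.5034, -0.1153,  0.0034]))]
top stain_can [(0.67, array([ 0.7441,  0.1151, -0.0002]))]
```

View pics/scene1.png

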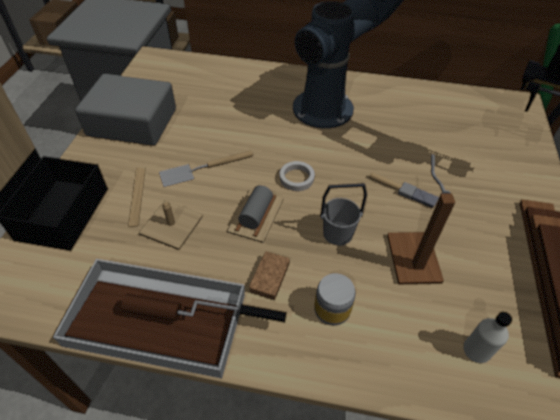

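View pics/top1.png

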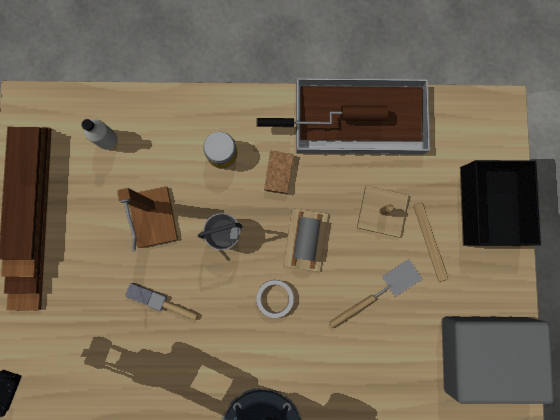

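```bash
python3 - <<'E'
from h import *
im,d=viewer.capture("top"); ci=viewer.camera_info("top")
c,R=ci["world_to_cam"],None
print("cam pos",np.linalg.inv(c)[:3,3])
def line(P):
    m=P[:,:2].mean(0); w,V=np.linalg.eigh(np.cov((P[:,:2]-m).T)); a=V[:,1]; s=(P[:,:2]-m)@a
    return m,np.degrees(np.arctan2(a[1],a[0])),s.min(),s.max(),len(P),np.median(P[:,2])
A=pts(d,ci,np.ones(d.shape,bool))
near=lambda c,r:np.hypot(*(A[:,:2]-c).T)<r
print("bar",line(A[near([.52,.108],.08)&(A[:,2]>.172)&(A[:,2]<.2)]))
print("hook",line(A[near([.50,.29],.08)&(A[:,2]>.225)&(A[:,2]<.29)&(A[:,0]<.57)]))
q=A[near([.593,.302],.04)&(A[:,2]>.262)&(A[:,2]<.275)];print("post",q.mean(0) if len(q) else 0,cv2.minAreaRect(q[:,:2].astype(np.float32)) if len(q) else 0)
q=A[near([.503,-.118],.09)&(A[:,2]>.055)&(A[:,2]<.09)];print("cup",line(q))
q=A[near([.583,-.33],.03)&(A[:,2]>.085)&(A[:,2]<.105)];print("peg",q.mean(0),len(q),cv2.minEnclosingCircle(q[:,:2].astype(np.float32)))
q=A[near([.583,-.33],.1)&(A[:,2]>.008)&(A[:,2]<.02)];print("foot",cv2.minAreaRect(q[:,:2].astype(np.float32)))
q=A[near([.52,.108],.07)&(A[:,2]>.085)&(A[:,2]<.095)];print("rim",cv2.minEnclosingCircle(q[:,:2].astype(np.float32)))
E
```

```text
cam pos [ 0.4575 -0.004   1.3383]
bar (array([0.5187, 0.1062]), np.float64(105.68502078799095), np.float64(-0.04643774183614266), np.float64(0.04727685624138688), 167, np.float64(0.18915781902709505))
hook (array([0.518 , 0.2935]), np.float64(-167.30544325139692), np.float64(-0.05308789534512603), np.float64(0.05403796339979838), 180, np.float64(0.2572874193382303))
post [0.5856 0.3085 0.2677] ((0.5786507725715637, 0.3072480857372284), (0.05083032697439194, 0.027099676430225372), 13.961458206176758)
cup (array([ 0.5023, -0.1159]), np.float64(171.243195166619), np.float64(-0.05503196208940704), np.float64(0.054583909047202624), 762, np.float64(0.06429555029718703))
peg [ 0.5804 -0.3275  0.0918] 49 ((0.5812351107597351, -0.32843920588493347), 0.01053940411657095)
foot ((0.5886580348014832, -0.333141028881073), (0.19555427134037018, 0.14603927731513977), 77.8104248046875)
rim ((0.5170978307723999, 0.10551132261753082), 0.050356026738882065)
```

The scene and top views agree with the networks: pail at (222,230) in top, hook stand at (150,215), cup in cradle at (307,238), peg at (387,210), can at (220,150). Pail and hook yaw are about 15.7° and 12.7°.

```bash
cat >> h.py <<'E'
from scipy.spatial.transform import Rotation as Ro
def down(deg): # tool z down, tool y at world angle deg
    a=np.radians(deg); y=np.array([np.cos(a),np.sin(a),0]); z=np.array([0,0,-1.]); return np.c_[np.cross(y,z),y,z]
def row(p,R,s=None):
    s=s or bot.read_state(); R0=Ro.from_matrix(s["tcp_rot"]).as_matrix()
    return np.r_[R0.T@(np.array(p)-s["position"]), Ro.from_matrix(R0.T@R).as_rotvec(degrees=True)].round(4)
E
python3 - <<'E'
from h import *
R=down(15.7)
for p in [(.2,.591,.36),(.5258,.083,.30),(.5258,.083,.23),(.5258,.083,.177)]: print(row(p,R))
E
```

```text
[ 0.0003 -0.0011 -0.1264  0.0032 -0.0027 55.5767]
[-0.4714 -0.3776 -0.0665  0.0032 -0.0027 55.5767]
[-0.4714 -0.3776  0.0035  0.0032 -0.0027 55.5767]
[-0.4714 -0.3776  0.0565  0.0032 -0.0027 55.5767]
```

```bash
python3 -m jog '[[0.6,0,0,-0.126,0,0,0],[0.6,0,0,-0.126,0,0,10],[0.6,-0.04,-0.03,-0.126,0,0,20],[0.6,-0.08,-0.063,-0.126,0,0,30],[0.6,-0.12,-0.095,-0.126,0,0,40],[0.6,-0.47,-0.377,-0.12,0,0,55.6],[0.6,-0.471,-0.3775,-0.11,0,0,55.6],[0.6,-0.471,-0.3775,-0.1,0,0,55.6],[0.6,-0.471,-0.3775,-0.1,0,0,55.6],[0.6,-0.471,-0.3775,-0.1,0,0,55.6],[0.6,-0.471,-0.3775,-0.1,0,0,55.6],[0.6,-0.471,-0.3775,-0.1,0,0,55.6],[0.6,-0.471,-0.3775,-0.1,0,0,55.6],[0.6,-0.471,-0.3775,-0.05,0,0,55.6],[0.6,-0.471,-0.3775,0.0035,0,0,55.6],[0.6,-0.471,-0.3775,0.0035,0,0,55.6]]'
python3 - <<'E'
from h import *
s=bot.read_state();print(s["time_s"],s["position"],s["joint_positions"],s["force"])
print(row((.5258,.083,.177),down(15.7)))
E
```

```text
time_s: 3.15
position: [0.5218, 0.0841, 0.2268]
tcp_rot: [[-0.271, 0.963, -0.011], [0.963, 0.271, 0.001], [0.004, -0.01, -1.0]]
force: [-0.7, -0.4, 0.5]
opening: 0.602
grasp_force: 0.0
3.15 [0.5218 0.0841 0.2268] [ -2.9834  23.542   95.9208   0.0228  61.1409 -18.7056] [-0.7443 -0.3503  0.4622]
[-0.0023  0.0041  0.0498 -0.5655 -0.2124  0.011 ]
```

```bash
python3 -m jog '[[0.6,-0.002,0.004,0.02,0,0,0],[0.6,-0.002,0.004,0.05,0,0,0],[0.6,-0.002,0.004,0.05,0,0,0],[0,-0.002,0.004,0.05,0,0,0],[0,-0.002,0.004,0.05,0,0,0],[0,-0.002,0.004,0.05,0,0,0],[0,-0.002,0.004,0.05,0,0,0],[0,-0.002,0.004,0.05,0,0,0]]'
```

```text
time_s: 4.15
position: [0.5297, 0.0823, 0.1801]
tcp_rot: [[-0.27, 0.963, -0.0], [0.963, 0.27, -0.0], [-0.0, -0.0, -1.0]]
force: [-1.7, 0.0, 0.7]
opening: 0.114
grasp_force: 0.3
```

```bash
python3 -m jog '[[0,0,0,0,0,0,0],[0,0,0,0,0,0,0],[0,0,0,0,0,0,0]]'; python3 - <<'E'
from h import *
im,d=viewer.capture("scene"); cv2.imwrite("pics/s2.png",cv2.resize(im[130:330,200:480],None,fx=2.5,fy=2.5))
print(models.tip_of("scene","pail_bar")[:1],row((.5258,.083,.177),down(15.7)))
E
```

```text
time_s: 4.53
position: [0.5298, 0.0823, 0.1801]
tcp_rot: [[-0.27, 0.963, -0.0], [0.963, 0.27, -0.0], [-0.0, -0.0, -1.0]]
force: [-0.6, -0.6, 1.9]
opening: 0.104
grasp_force: 30.0
[{'xyz': [0.5256, 0.107, 0.1828], 'p': 0.76}] [ 0.0018 -0.0038  0.0031  0.0016  0.0093 -0.0189]
```

View pics/s2.png

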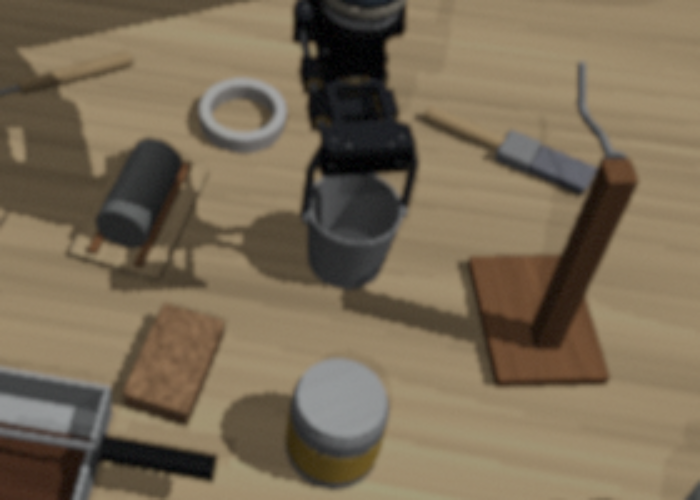

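```bash
python3 - <<'E'
from h import *
for p in [(.53,.082,.3),(.431,.124,.3),(.433,.248,.3),(.506,.264,.3),(.506,.264,.25)]: print(row(p,down(12.7)))
E
```

```text
[-0.0003  0.     -0.1199  0.0018  0.0092  2.9811]
[ 0.0669 -0.0839 -0.1199  0.0018  0.0092  2.9811]
[ 0.1857 -0.0485 -0.1199  0.0018  0.0092  2.9811]
[ 0.1814  0.0261 -0.1199  0.0018  0.0092  2.9811]
[ 0.1814  0.0261 -0.0699  0.0018  0.0092  2.9811]
```

Lift and carry to the pre-hook point, gently.

```bash
python3 -m jog '[[0,0,0,-0.02,0,0,0],[0,0,0,-0.05,0,0,0],[0,0,0,-0.085,0,0,1],[0,0,0,-0.12,0,0,2],[0,0.015,-0.02,-0.12,0,0,3],[0,0.035,-0.045,-0.12,0,0,3],[0,0.055,-0.07,-0.12,0,0,3],[0,0.08,-0.084,-0.12,0,0,3],[0,0.11,-0.075,-0.12,0,0,3],[0,0.14,-0.064,-0.12,0,0,3],[0,0.165,-0.055,-0.12,0,0,3],[0,0.18,-0.049,-0.12,0,0,3],[0,0.1857,-0.0485,-0.12,0,0,3],[0,0.1857,-0.0485,-0.12,0,0,3],[0,0.1857,-0.0485,-0.12,0,0,3]]'
python3 - <<'E'
from h import *
s=bot.read_state();print(s["position"],s["force"])
im,d=viewer.capture("scene"); cv2.imwrite("pics/s3.png",cv2.resize(im[100:300,260:540],None,fx=2.5,fy=2.5))
print([(t,[(round(r["p"],2),r["xyz"]) for r in models.tip_of("scene",t)[:1]]) for t in ("pail_bar","hook_seat","pail")])
im,d=viewer.capture("top")
print([(t,[(round(r["p"],2),r["xyz"]) for r in models.tip_of("top",t)[:1]]) for t in ("pail_bar","hook_seat","pail")])
for p in [(.506,.264,.3),(.506,.264,.25)]: print(row(p,down(12.7)))
E
```

```text
time_s: 6.5
position: [0.4329, 0.2473, 0.3]
tcp_rot: [[-0.219, 0.976, -0.0], [0.976, 0.219, -0.001], [-0.001, -0.0, -1.0]]
force: [-0.1, 0.5, -2.8]
opening: 0.103
grasp_force: 30.0
[0.4329 0.2473 0.3   ] [-0.0747  0.5219 -2.8267]
[('pail_bar', []), ('hook_seat', [(0.94, [0.4964, 0.2884, 0.2436])]), ('pail', [(0.91, [0.4279, 0.2697, 0.1199])])]
[('pail_bar', []), ('hook_seat', [(0.92, [0.4987, 0.2857, 0.2442])]), ('pail', [(0.72, [0.4221, 0.2709, 0.1216])])]
[-0.0003  0.0747  0.0001  0.0048  0.0018 -0.0416]
[-0.0003  0.0747  0.0501  0.0048  0.0018 -0.0416]
```

View pics/s3.png

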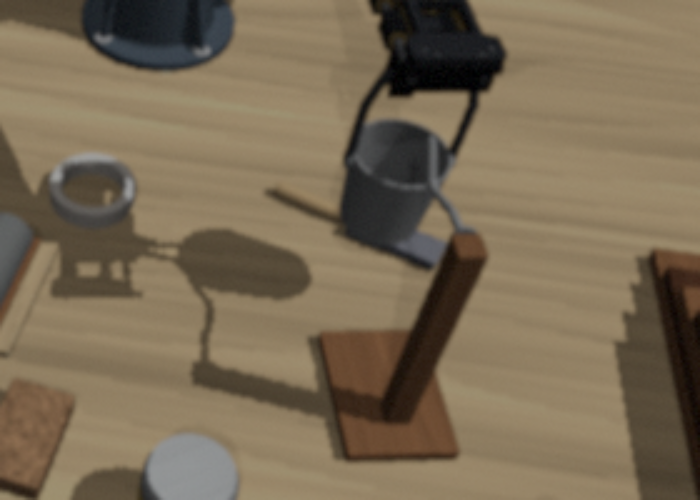

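```bash
python3 -m jog '[[0,0,0.02,0,0,0,0],[0,0,0.04,0,0,0,0],[0,0,0.06,0,0,0,0],[0,-0.001,0.074,0,0,0,0],[0,-0.001,0.074,0,0,0,0],[0,-0.001,0.074,0.015,0,0,0],[0,-0.001,0.074,0.03,0,0,0],[0,-0.001,0.074,0.04,0,0,0],[0,-0.001,0.074,0.046,0,0,0],[0,-0.001,0.074,0.046,0,0,0]]'
```

```text
time_s: 8.15
position: [0.5051, 0.2632, 0.2535]
tcp_rot: [[-0.219, 0.976, -0.001], [0.976, 0.219, -0.0], [-0.0, -0.001, -1.0]]
force: [0.4, 0.0, -2.2]
opening: 0.103
grasp_force: 30.0
```

```bash
python3 -m jog '[[0,0,0,0.003,0,0,0],[0,0,0,0.006,0,0,0],[0,0,0,0.006,0,0,0],[0,0,0,0.006,0,0,0]]'; python3 -m jog '[[0,0,0,0.002,0,0,0],[0,0,0,0.002,0,0,0],[0,0,0,0.002,0,0,0]]'
```

```text
time_s: 8.65
position: [0.5055, 0.2633, 0.2482]
tcp_rot: [[-0.219, 0.976, 0.0], [0.976, 0.219, 0.0], [-0.0, 0.0, -1.0]]
force: [0.3, -0.1, -2.4]
opening: 0.103
grasp_force: 30.0
time_s: 9.02
position: [0.5054, 0.2633, 0.2461]
tcp_rot: [[-0.219, 0.976, -0.0], [0.976, 0.219, 0.0], [0.0, -0.0, -1.0]]
force: [0.2, -0.3, -2.5]
opening: 0.104
grasp_force: 30.0
```

```bash
python3 -m jog '[[0,0,0,0.002,0,0,0],[0,0,0,0.002,0,0,0],[0,0,0,0.002,0,0,0]]'; python3 - <<'E'
from h import *
im,d=viewer.capture("scene"); cv2.imwrite("pics/s4.png",cv2.resize(im[130:270,370:510],None,fx=4,fy=4,interpolation=cv2.INTER_CUBIC))
print([(t,[(round(r["p"],2),r["xyz"]) for r in models.tip_of("scene",t)[:1]]) for t in ("pail_bar","hook_seat","pail")])
im,d=viewer.capture("top")
print([(t,[(round(r["p"],2),r["xyz"]) for r in models.tip_of("top",t)[:1]]) for t in ("pail_bar","hook_seat","pail")])
E
```

```text
time_s: 9.4
position: [0.5056, 0.2633, 0.2447]
tcp_rot: [[-0.219, 0.976, 0.001], [0.976, 0.219, 0.0], [-0.0, 0.001, -1.0]]
force: [-0.4, -1.7, 3.3]
opening: 0.1
grasp_force: 30.0
[('pail_bar', []), ('hook_seat', []), ('pail', [(0.56, [0.496, 0.2914, 0.064])])]
[('pail_bar', []), ('hook_seat', []), ('pail', [(0.72, [0.4944, 0.2916, 0.0663])])]
```

View pics/s4.png

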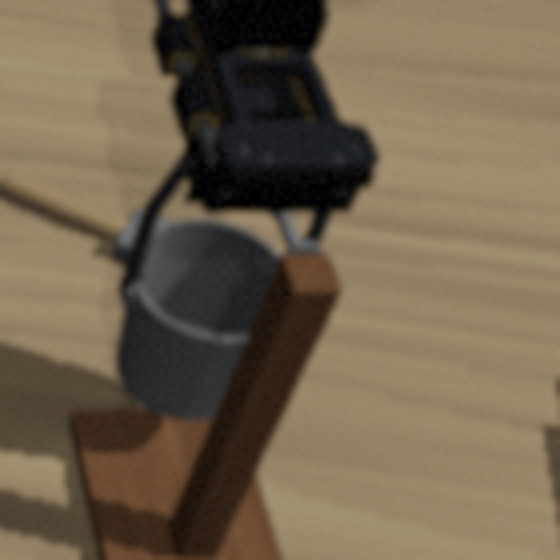

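The hook wire emerges between the bar and rim, and the force jump shows contact. Release and lift straight up.

```bash
python3 -m jog '[[0.15,0,0,0,0,0,0],[0.2,0,0,0,0,0,0],[0.3,0,0,0,0,0,0],[0.4,0,0,0,0,0,0],[0.4,0,0,0,0,0,0],[0.4,0,0,-0.02,0,0,0],[0.4,0,0,-0.05,0,0,0],[0.4,0,0,-0.1,0,0,0],[0.4,0,0,-0.14,0,0,0],[0.4,0,0,-0.14,0,0,0]]'; python3 - <<'E'
from h import *
for c in ("scene","top"):
  im,d=viewer.capture(c)
  print([(t,[(round(r["p"],2),r["xyz"]) for r in models.tip_of(c,t)[:1]]) for t in ("pail_bar","hook_seat","pail","cup","cup_rim")])
  if c=="top": A=pts(d,viewer.camera_info(c),np.ones(d.shape,bool))
near=lambda c,r:np.hypot(*(A[:,:2]-c).T)<r
q=A[near([.503,-.118],.09)&(A[:,2]>.055)&(A[:,2]<.09)]; print(cv2.minAreaRect(q[:,:2].astype(np.float32)))
E
```

```text
time_s: 11.05
position: [0.5072, 0.2639, 0.3881]
tcp_rot: [[-0.22, 0.976, 0.009], [0.976, 0.22, 0.003], [0.001, 0.009, -1.0]]
force: [-0.2, -0.2, -0.1]
opening: 0.401
grasp_force: 0.0
[('pail_bar', [(0.17, [0.5821, -0.3292, 0.0116])]), ('hook_seat', [(0.79, [0.4999, 0.2907, 0.2414])]), ('pail', [(0.66, [0.5003, 0.288, 0.0664])]), ('cup', [(0.67, [0.5615, -0.1237, 0.0424])]), ('cup_rim', [(0.6, [0.4507, -0.1136, 0.0392])])]
[('pail_bar', [(0.94, [0.4993, 0.2919, 0.2474])]), ('hook_seat', []), ('pail', [(0.68, [0.4976, 0.2878, 0.0632])]), ('cup', [(0.97, [0.5555, -0.125, 0.0412])]), ('cup_rim', [(0.82, [0.4504, -0.1086, 0.0338])])]
((0.5025663375854492, -0.11617596447467804), (0.05052054673433304, 0.10961572080850601), 80.89936065673828)
```

```bash
python3 - <<'E'
from h import *
s=bot.read_state(); W=np.linalg.inv(viewer.camera_info("wrist")["world_to_cam"])
print("cam in tool",s["tcp_rot"].T@(W[:3,3]-s["position"]),s["tcp_rot"].T@W[:3,:3])
print(s["joint_positions"],s["position"])
b=np.array([.557,-.1245]); m=np.array([-.988,.155]); g=b+.03*m; print(g)
for a in (81.1,-98.9):
  for p in [(*(g),.39),(*g,.12),(*g,.034)]: print(a,row(p,down(a)))
E
```

```text
cam in tool [ 0.0655 -0.0009 -0.1498] [[-0.0015 -0.9699 -0.2435]
 [ 1.     -0.0015 -0.0004]
 [ 0.     -0.2435  0.9699]]
[16.2866 18.0141 78.1088 -0.0005 83.9147  3.6143] [0.5054 0.2633 0.3837]
[ 0.5274 -0.1198]
81.1 [ -0.3786  -0.0626  -0.0063  -0.0347  -0.0198 -68.4276]
81.1 [ -0.3786  -0.0624   0.2637  -0.0347  -0.0198 -68.4276]
81.1 [ -0.3786  -0.0624   0.3497  -0.0347  -0.0198 -68.4276]
-98.9 [ -0.3786  -0.0626  -0.0063  -0.022    0.0384 111.5724]
-98.9 [ -0.3786  -0.0624   0.2637  -0.022    0.0384 111.5724]
-98.9 [ -0.3786  -0.0624   0.3497  -0.022    0.0384 111.5724]
```

```bash
python3 -m jog '[[1,-0.03,-0.005,0,0,0,10],[1,-0.06,-0.01,0,0,0,20],[1,-0.1,-0.017,0,0,0,30],[1,-0.14,-0.023,0,0,0,40],[1,-0.18,-0.03,0,0,0,50],[1,-0.22,-0.036,0,0,0,60],[1,-0.26,-0.043,0.02,0,0,70],[1,-0.3,-0.05,0.05,0,0,80],[1,-0.34,-0.056,0.1,0,0,90],[1,-0.379,-0.0624,0.15,0,0,100],[1,-0.379,-0.0624,0.2,0,0,110],[1,-0.379,-0.0624,0.26,0,0,111.6],[1,-0.379,-0.0624,0.264,0,0,111.6],[1,-0.379,-0.0624,0.264,0,0,111.6]]'; python3 - <<'E'
from h import *
s=bot.read_state()
print(s["joint_positions"],s["position"])
im,d=viewer.capture("scene");print(models.tip_of("scene","cup")[:1],models.tip_of("scene","cup_rim")[:1])
print(row((.5274,-.1198,.034),down(-98.9)))
E
```

```text
time_s: 13.4
position: [0.5288, -0.1205, 0.1212]
tcp_rot: [[0.988, -0.154, 0.002], [-0.154, -0.988, -0.001], [0.002, 0.001, -1.0]]
force: [0.6, 0.5, -0.3]
opening: 1.001
grasp_force: 0.0
[-24.647   33.1789  99.8475   0.0004  46.8657  74.2374] [ 0.5288 -0.1205  0.1212]
[{'xyz': [0.5613, -0.1215, 0.0391], 'p': 0.74}] [{'xyz': [0.4514, -0.1127, 0.0427], 'p': 0.94}]
[-0.0029 -0.0008  0.0888  0.0938 -0.3271  0.0168]
```

```bash
python3 -m jog '[[1,-0.002,-0.001,0.04,0,0,0],[1,-0.002,-0.001,0.075,0,0,0],[1,-0.002,-0.001,0.087,0,0,0],[1,-0.002,-0.001,0.087,0,0,0],[0.5,-0.002,-0.001,0.087,0,0,0],[0.5,-0.002,-0.001,0.087,0,0,0],[0.5,-0.002,-0.001,0.087,0,0,0],[0.5,-0.002,-0.001,0.087,0,0,0],[0.5,-0.002,-0.001,0.087,0,0,0]]'; python3 - <<'E'
from h import *
s=bot.read_state()
print(s["joint_positions"],s["position"])
# planar kinematics fit
D=[([61.0501,30.2797,82.1551],[.2002,.5913,.2326]),([16.2866,18.0141,78.1088],[.5054,.2633,.3837]),([-24.647,33.1789,99.8475],[.5288,-.1205,.1212]),(s["joint_positions"][:3],s["position"])]
A=[];b=[]
for q,p in D:
    q=np.radians(q); c,sn=np.cos(q[0]),np.sin(q[0]); r=c*p[0]+sn*p[1]; print("lat",-sn*p[0]+c*p[1])
    t=q[1]+q[2]
    A+=[[np.sin(q[1]),np.sin(t),np.cos(t),0,1],[np.cos(q[1]),np.cos(t),-np.sin(t),1,0]]; b+=[r,p[2]]
x,res,_,sv=np.linalg.lstsq(np.array(A),np.array(b),rcond=None); print("a2,a3,e,h-L,r0",x,res,sv)
E
```

```text
time_s: 14.68
position: [0.5263, -0.1191, 0.0335]
tcp_rot: [[0.988, -0.155, 0.001], [-0.155, -0.988, -0.001], [0.001, 0.0, -1.0]]
force: [-0.1, -0.1, 3.7]
opening: 0.667
grasp_force: 30.0
[-24.6242  41.7893 102.5139  -0.0101  35.6376  74.3106] [ 0.5263 -0.1191  0.0335]
lat 0.11103193908757544
lat 0.1109985078125876
lat 0.11100184839901642
lat 0.1109697803979967
a2,a3,e,h-L,r0 [ 0.5814  0.3912  0.1103 -0.018   0.0019] [0.] [3.4332 2.7915 0.4564 0.4553 0.0695]
```

```bash
python3 -m jog '[[0.5,0,0,-0.02,0,0,0],[0.5,0,0,-0.06,0,0,0],[0.5,0,0,-0.12,0,0,0],[0.5,0,0,-0.18,0,0,0],[0.5,0,0,-0.24,0,5,0],[0.5,0,0,-0.28,0,15,0],[0.5,0,0,-0.28,0,25,0],[0.5,0,0,-0.28,0,25,0],[0.5,0,0,-0.28,0,25,0]]'; python3 - <<'E'
from h import *
s=bot.read_state()
print(repr(s["joint_positions"]),repr(s["position"]),repr(s["tcp_rot"]),s["grasp_force"])
q=s["joint_positions"]
R=lambda ax,a:Ro.from_euler(ax,a,degrees=True).as_matrix()
F=R("z",q[0])@R("y",q[1]+q[2])@R("z",q[3])@R("y",q[4])@R("z",q[5])
print(F); print("const",F.T@s["tcp_rot"])
E
```

```text
time_s: 15.8
position: [0.5268, -0.1194, 0.3132]
tcp_rot: [[0.896, -0.155, 0.416], [-0.141, -0.988, -0.065], [0.421, -0.0, -0.907]]
force: [0.2, -0.2, -0.6]
opening: 0.668
grasp_force: 30.0
array([-29.374 ,   9.6626, 106.2161,  12.8828,  41.3106,  61.5799]) array([ 0.5268, -0.1194,  0.3132]) array([[ 0.8958, -0.1553,  0.4164],
       [-0.1409, -0.9879, -0.0655],
       [ 0.4215, -0.    , -0.9068]]) 29.99000346288085
[[ 0.1553  0.8958  0.4164]
 [ 0.9879 -0.1409 -0.0655]
 [ 0.      0.4215 -0.9068]]
const [[ 0. -1.  0.]
 [ 1.  0.  0.]
 [-0.  0.  1.]]
```

```bash
cat > kin.py <<'E'
from h import *
from scipy.optimize import least_squares
R=lambda ax,a:Ro.from_euler(ax,a,degrees=True).as_matrix()
C=R("z",90)
D=[([61.0501,30.2797,82.1551,.0002,67.6881,-10.2281],[.2002,.5913,.2326]),([16.2866,18.0141,78.1088,-.0005,83.9147,3.6143],[.5054,.2633,.3837]),([-24.647,33.1789,99.8475,.0004,46.8657,74.2374],[.5288,-.1205,.1212]),
([-24.6242,41.7893,102.5139,-.0101,35.6376,74.3106],[.5263,-.1191,.0335]),([-29.374,9.6626,106.2161,12.8828,41.3106,61.5799],[.5268,-.1194,.3132])]
def cols(q):
    A=R("z",q[0]);B=A@R("y",q[1]);E=A@R("y",q[1]+q[2]);G=E@R("z",q[3]);H=G@R("y",q[4])
    # h lat a2 e a3 L latw
    return np.c_[A[:,2],A[:,1],B[:,2],E[:,0],E[:,2],H[:,2],G[:,1]],H@R("z",q[5])@C
def fit(extra=()):
    d=D+list(extra); M=np.vstack([cols(q)[0] for q,_ in d]); b=np.hstack([p for _,p in d])
    x=np.linalg.lstsq(M,b,rcond=1e-6)[0]; return x,np.abs(M@x-b).max()
lo=np.array([-176,-43,13,-82,0,-163.]);hi=np.array([176,126,139.9,262,151,163.])
def ik(x,p,Rt,q0):
    def f(q):
        m,Rq=cols(q); return np.r_[(m@x-p)*10,(Rq-Rt).ravel()]
    o=least_squares(f,np.clip(q0,lo+.01,hi-.01),bounds=(lo,hi)); return o.x,np.linalg.norm(o.fun)
def side(az): # tool horizontal heading az, x up
    a=np.radians(az); z=np.array([np.cos(a),np.sin(a),0]); x=np.array([0,0,1.]); return np.c_[x,np.cross(z,x),z]
E
python3 - <<'E'
from kin import *
x,e=fit(); print(x,e)
q0=bot.read_state()["joint_positions"]
for az in (-130,-110,-90,-70,-50,-9,10,30,50,70,90):
    h=np.array([np.cos(np.radians(az)),np.sin(np.radians(az)),0])
    best=min((ik(x,np.array([.582,-.329,.2])+.005*h,side(az),q0+np.array([0,0,0,d,0,g])) for d in (0,60,-60,120) for g in (0,90,-90)),key=lambda t:t[1])
    q2,e2=ik(x,np.array([.582,-.329,.094])+.005*h,side(az),best[0])
    print(az,best[0].round(1),round(best[1],3),q2.round(1),round(e2,3))
E
```

```text
[ 0.2742  0.1111  0.5879  0.114   0.3917  0.2945 -0.0001] 3.133320074188983e-05
-130 [ -16.2   64.1   63.9  -74.8  108.6 -139.5] 0.0 [ -16.2   73.    60.6  -73.1  107.  -133.9] 0.0
-110 [ -14.2   59.    78.   -82.    93.8 -132.6] 0.093 [ -14.2   68.7   75.1  -82.    93.3 -125.9] 0.082
-90 [ -14.9   56.4   95.6  256.8   83.1 -117.1] 0.0 [ -14.9   67.3   92.2  256.    84.9 -109.8] 0.0
-70 [ -19.9   55.4  109.8  231.    80.6 -101.4] 0.0 [-19.9  67.9 106.  230.2  86.  -94.7] 0.0
-50 [-30.9  56.8 120.7 199.1  87.7 -90.8] 0.0 [-30.9  70.6 116.2 199.2  96.5 -87.8] 0.0
-9 [-59.5  56.8 120.8 129.5  88.4 -88.1] 0.0 [-59.5  70.6 116.2 129.3  94.3 -95.3] 0.0
10 [-65.3  55.4 110.5 104.3  86.5 -76.4] 0.0 [-65.3  68.  106.6 104.7  88.6 -84.7] 0.0
30 [-66.1  56.3  96.4  84.6  92.8 -62.8] 0.0 [-66.1  67.3  93.   84.2  92.1 -70.4] 0.0
50 [-63.7  59.4  80.8  71.4 104.9 -52.6] 0.0 [-63.7  69.1  77.6  69.8 102.8 -58.9] 0.0
70 [-59.5  63.9  64.7  62.8 119.8 -45.9] 0.0 [-59.5  72.7  61.4  60.1 117.2 -51.5] 0.0
90 [-54.3  69.1  48.8  57.  135.8 -42.2] 0.0 [-54.3  77.5  45.2  53.1 133.1 -47.7] 0.0
```

```bash
cat >> kin.py <<'E'
def best(p,Rt,q0,x):
    return min((ik(x,p,Rt,q0+np.array([0,0,0,d,0,g])) for d in (0,60,120) for g in (0,-60,-120)),key=lambda t:(t[1]>1e-3,abs(t[0]-q0).max()))
E
python3 - <<'E'
from kin import *
x,e=fit(); s=bot.read_state(); q0=s["joint_positions"]
for az in (0,20,30,45):
    h=np.array([np.cos(np.radians(az)),np.sin(np.radians(az)),0])
    qT,er=best(np.array([.582,-.3285,.24])+.005*h,side(az),q0,x)
    print(az,qT.round(1),er)
    N=18; prev=None; out=[]
    for k in range(1,N+1):
        q=q0+(qT-q0)*k/N; m,Rq=cols(q); p=m@x; 
        st=0 if prev is None else np.degrees(Ro.from_matrix(prev.T@Rq).magnitude()); prev=Rq
        out.append((k,p.round(3),row(p,Rq,s).round(3),round(float(st),1)))
    if az==20:
        for o in out: print(o[0],o[1],o[2].tolist(),o[3])
    else: print(max(o[3] for o in out),min(o[1][2] for o in out))
E
```

```text
0 [-63.   50.7 117.2 116.5  84.5 -79.1] 4.746338454122405e-10
8.5 0.227
20 [-66.2  51.1 104.4  93.5  88.4 -65.5] 1.151723370085611e-12
1 [ 0.524 -0.119  0.293] [-0.011, -0.0, 0.018, 3.901, -2.588, -1.498] 0.0
2 [ 0.523 -0.117  0.275] [-0.02, -0.002, 0.033, 8.177, -4.396, -2.945] 4.9
3 [ 0.522 -0.115  0.259] [-0.027, -0.004, 0.047, 12.713, -5.365, -4.33] 4.8
4 [ 0.524 -0.113  0.247] [-0.032, -0.006, 0.058, 17.383, -5.452, -5.642] 4.9
5 [ 0.526 -0.112  0.237] [-0.034, -0.007, 0.068, 22.056, -4.634, -6.875] 4.9
6 [ 0.531 -0.112  0.23 ] [-0.033, -0.008, 0.077, 26.591, -2.903, -8.024] 5.0
7 [ 0.536 -0.114  0.225] [-0.03, -0.007, 0.084, 30.849, -0.275, -9.086] 5.1
8 [ 0.543 -0.118  0.222] [-0.024, -0.004, 0.09, 34.688, 3.216, -10.062] 5.2
9 [ 0.551 -0.125  0.22 ] [-0.017, 0.001, 0.094, 37.971, 7.512, -10.954] 5.4
10 [ 0.559 -0.134  0.221] [-0.008, 0.01, 0.098, 40.568, 12.535, -11.766] 5.6
11 [ 0.568 -0.147  0.222] [0.002, 0.021, 0.101, 42.357, 18.187, -12.505] 5.9
12 [ 0.576 -0.163  0.225] [0.013, 0.036, 0.103, 43.232, 24.35, -13.178] 6.1
13 [ 0.583 -0.183  0.228] [0.023, 0.054, 0.105, 43.103, 30.888, -13.795] 6.4
14 [ 0.588 -0.206  0.231] [0.033, 0.076, 0.106, 41.899, 37.653, -14.366] 6.7
15 [ 0.592 -0.232  0.234] [0.041, 0.101, 0.106, 39.572, 44.481, -14.902] 7.0
16 [ 0.593 -0.261  0.237] [0.047, 0.13, 0.106, 36.096, 51.202, -15.414] 7.3
17 [ 0.592 -0.293  0.239] [0.051, 0.161, 0.106, 31.474, 57.641, -15.915] 7.6
18 [ 0.587 -0.327  0.24 ] [0.052, 0.196, 0.105, 25.732, 63.622, -16.416] 7.9
30 [-66.1  52.2  97.   84.8  93.1 -59.3] 2.3412252371807922e-15
7.9 0.221
45 [-64.5  54.7  85.4  74.8 102.4 -51.8] 3.261327235525308e-15
8.0 0.224
```

```bash
python3 -m jog '[[0.5,-0.011,0,0.018,3.9,-2.6,-1.5],[0.5,-0.02,-0.002,0.033,8.2,-4.4,-2.9],[0.5,-0.027,-0.004,0.047,12.7,-5.4,-4.3],[0.5,-0.032,-0.006,0.058,17.4,-5.5,-5.6],[0.5,-0.034,-0.007,0.068,22.1,-4.6,-6.9],[0.5,-0.033,-0.008,0.077,26.6,-2.9,-8],[0.5,-0.03,-0.007,0.084,30.8,-0.3,-9.1],[0.5,-0.024,-0.004,0.09,34.7,3.2,-10.1],[0.5,-0.017,0.001,0.094,38,7.5,-11],[0.5,-0.008,0.01,0.098,40.6,12.5,-11.8],[0.5,0.002,0.021,0.101,42.4,18.2,-12.5],[0.5,0.013,0.036,0.103,43.2,24.4,-13.2],[0.5,0.023,0.054,0.105,43.1,30.9,-13.8],[0.5,0.033,0.076,0.106,41.9,37.7,-14.4],[0.5,0.041,0.101,0.106,39.6,44.5,-14.9],[0.5,0.047,0.13,0.106,36.1,51.2,-15.4],[0.5,0.051,0.161,0.106,31.5,57.6,-15.9],[0.5,0.052,0.196,0.105,25.7,63.6,-16.4],[0.5,0.052,0.196,0.105,25.7,63.6,-16.4],[0.5,0.052,0.196,0.105,25.7,63.6,-16.4]]'; python3 - <<'E'
from kin import *
s=bot.read_state();print(s["joint_positions"])
for c in ("scene","top"):
  im,d=viewer.capture(c); 
  if c=="scene": cv2.imwrite("pics/s5.png",cv2.resize(im[100:300,80:360],None,fx=2.5,fy=2.5))
  print([(t,[(round(r["p"],2),r["xyz"]) for r in models.tip_of(c,t)[:1]]) for t in ("cup","cup_rim","peg_foot")])
h=np.array([np.cos(np.radians(20)),np.sin(np.radians(20)),0])
for z in (.24,.093): print(row(np.array([.582,-.3285,z])+.005*h,side(20)))
E
```

```text
time_s: 18.3
position: [0.5865, -0.3267, 0.2388]
tcp_rot: [[-0.0, 0.344, 0.939], [-0.0, -0.939, 0.344], [1.0, -0.0, 0.0]]
force: [0.3, 0.1, -0.2]
opening: 0.661
grasp_force: 30.0
[-66.2124  51.2125 104.307   93.3169  88.4956 -65.5619]
[('cup', [(0.77, [0.5835, -0.3247, 0.2734])]), ('cup_rim', [(0.87, [0.5833, -0.3332, 0.1632])]), ('peg_foot', [(0.74, [0.5817, -0.3282, 0.0139])])]
[('cup', [(0.66, [0.5767, -0.3289, 0.2715])]), ('cup_rim', [(0.68, [0.5816, -0.3317, 0.1584])]), ('peg_foot', [(0.79, [0.5826, -0.3289, 0.0117])])]
[-0.0003  0.0007  0.0004 -0.0303 -0.0338  0.0643]
[-0.1473  0.0006  0.0003 -0.0303 -0.0338  0.0643]
```

View pics/s5.png

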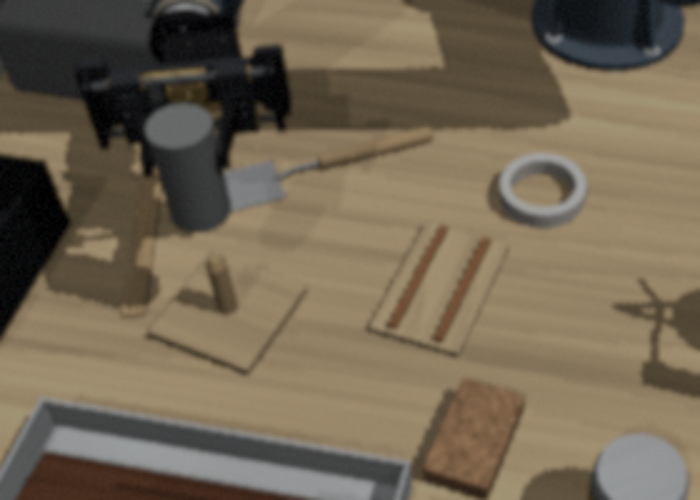

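```bash
python3 - <<'E'
from kin import *
im,d=viewer.capture("top"); A=pts(d,viewer.camera_info("top"),np.ones(d.shape,bool))
# points in region close to final wrist, above table
q=A[(A[:,0]<.33)&(A[:,1]<-.45)&(A[:,2]>.03)&(A[:,2]<.2)]
print(len(q),np.percentile(q,[1,50,99],axis=0))
x,e=fit();q0=bot.read_state()["joint_positions"]
for az in (0,10,20,30,45):
    h=np.array([np.cos(np.radians(az)),np.sin(np.radians(az)),0])
    qT,er=ik(x,np.array([.582,-.3285,.093])+.005*h,side(az),q0)
    E=R("z",qT[0])@R("y",qT[1]+qT[2]); w=np.array([.582,-.3285,.093])-.2895*h
    print(az,qT.round(1),round(er,4),"wrist",w,"forearm dir",E[:,2],"elbow-ish",w-.39*E[:,2])
E
```

```text
744 [[ 0.1    -0.7141  0.0335]
 [ 0.1259 -0.4915  0.1073]
 [ 0.2918 -0.4779  0.1158]]
0 [-63.   69.4 112.2 117.   90.7 -91.4] 0.0 wrist [ 0.2925 -0.3285  0.093 ] forearm dir [-0.0122  0.0239 -0.9996] elbow-ish [ 0.2973 -0.3378  0.4829]
10 [-65.3  68.1 106.6 104.7  88.6 -84.8] 0.0 wrist [ 0.2969 -0.3788  0.093 ] forearm dir [ 0.0389 -0.0845 -0.9957] elbow-ish [ 0.2817 -0.3458  0.4813]
20 [-66.2  67.4 100.1  93.7  89.2 -77.5] 0.0 wrist [ 0.31   -0.4275  0.093 ] forearm dir [ 0.0874 -0.1982 -0.9763] elbow-ish [ 0.2759 -0.3502  0.4737]
30 [-66.1  67.4  93.   84.3  92.  -70.5] 0.0 wrist [ 0.3313 -0.4732  0.093 ] forearm dir [ 0.1362 -0.3072 -0.9418] elbow-ish [ 0.2782 -0.3534  0.4603]
45 [-64.5  68.5  81.5  72.9  99.6 -61.5] 0.0 wrist [ 0.3773 -0.5332  0.093 ] forearm dir [ 0.2147 -0.4503 -0.8666] elbow-ish [ 0.2935 -0.3576  0.431 ]
```

```bash
python3 - <<'E'
from kin import *
for az,z in ((11,.24),(3,.24),(3,.1)):
    h=np.array([np.cos(np.radians(az)),np.sin(np.radians(az)),0])
    print(row(np.array([.582,-.3285,z])+.005*h,side(az)))
E
```

```text
[-0.0002  0.0014  0.0004 -9.015  -0.0413  0.0565]
[ -0.0002   0.0021   0.0003 -17.015   -0.0452   0.0537]
[ -0.1402   0.002    0.0002 -17.015   -0.0452   0.0537]
```

```bash
python3 -m jog '[[0.5,0,0.0014,0,-9,0,0],[0.5,0,0.002,0,-17,0,0],[0.5,0,0.002,0,-17,0,0],[0.5,-0.025,0.002,0,-17,0,0],[0.5,-0.05,0.002,0,-17,0,0],[0.5,-0.075,0.002,0,-17,0,0],[0.5,-0.1,0.002,0,-17,0,0],[0.5,-0.12,0.002,0,-17,0,0],[0.5,-0.135,0.002,0,-17,0,0],[0.5,-0.139,0.002,0,-17,0,0],[0.5,-0.139,0.002,0,-17,0,0]]'; python3 - <<'E'
from kin import *
h=np.array([np.cos(np.radians(3)),np.sin(np.radians(3)),0])
print(row(np.array([.582,-.3285,.093])+.005*h,side(3)))
for c in ("scene","top"):
  im,d=viewer.capture(c); print([(t,[(round(r["p"],2),r["xyz"]) for r in models.tip_of(c,t)[:1]]) for t in ("cup","cup_rim","pail","pail_bar","stain_can")])
E
```

```text
time_s: 20.12
position: [0.5867, -0.3289, 0.1011]
tcp_rot: [[-0.002, 0.052, 0.999], [0.001, -0.999, 0.052], [1.0, 0.001, 0.002]]
force: [0.3, -0.1, -1.0]
opening: 0.665
grasp_force: 30.0
[-0.0081 -0.0006  0.0003  0.0061 -0.0921  0.0418]
[('cup', [(0.67, [0.5832, -0.3264, 0.1332])]), ('cup_rim', [(0.98, [0.5822, -0.3324, 0.0275])]), ('pail', [(0.79, [0.4975, 0.2891, 0.0659])]), ('pail_bar', [(0.62, [0.5018, 0.2913, 0.2482])]), ('stain_can', [(0.93, [0.7446, 0.1191, -0.0019])])]
[('cup', [(0.9, [0.5808, -0.328, 0.1318])]), ('cup_rim', [(0.69, [0.5816, -0.3286, 0.0221])]), ('pail', [(0.75, [0.4945, 0.2949, 0.0651])]), ('pail_bar', [(0.71, [0.4977, 0.2902, 0.247])]), ('stain_can', [(0.62, [0.7433, 0.1135, -0.001])])]
```

```bash
python3 -m jog '[[0.5,-0.003,0,0,0,0,0],[0.5,-0.006,0,0,0,0,0],[0.5,-0.006,0,0,0,0,0]]';python3 -m jog '[[0.5,-0.0015,0,0,0,0,0],[0.5,-0.0015,0,0,0,0,0],[0.5,-0.0015,0,0,0,0,0]]';python3 -m jog '[[0.5,-0.001,0,0,0,0,0],[0.5,-0.001,0,0,0,0,0],[0.5,-0.001,0,0,0,0,0]]'
```

```text
time_s: 21.1
position: [0.5867, -0.3286, 0.0944]
tcp_rot: [[-0.001, 0.052, 0.999], [-0.0, -0.999, 0.052], [1.0, -0.0, 0.001]]
force: [-0.9, -0.3, 0.0]
opening: 0.667
grasp_force: 30.0
time_s: 21.48
position: [0.5867, -0.3286, 0.0934]
tcp_rot: [[-0.001, 0.052, 0.999], [0.0, -0.999, 0.052], [1.0, 0.0, 0.001]]
force: [0.4, -0.5, -0.8]
opening: 0.668
grasp_force: 30.0
time_s: 21.85
position: [0.5867, -0.3286, 0.0924]
tcp_rot: [[-0.001, 0.052, 0.999], [0.0, -0.999, 0.052], [1.0, 0.0, 0.001]]
force: [0.3, -0.1, -0.2]
opening: 0.666
grasp_force: 30.0
```

```bash
for i in 1 2 3; do python3 -m jog '[[0.5,-0.001,0,0,0,0,0],[0.5,-0.001,0,0,0,0,0]]' | egrep 'pos|^force'; done
```

```text
position: [0.5867, -0.3286, 0.0917]
force: [-0.1, -0.4, -0.7]
position: [0.5868, -0.3287, 0.0916]
force: [-0.1, 1.0, 5.6]
position: [0.5868, -0.3287, 0.0916]
force: [-0.1, 1.0, 7.8]
```

```bash
python3 -m jog '[[0.72,0,0,0,0,0,0],[0.8,0,0,0,0,0,0],[1,0,0,0,0,0,0],[1,0,0,0,0,0,0],[1,0.002,0,0,0,0,0],[1,0.002,0,-0.02,0,0,0],[1,0.002,0,-0.045,0,0,0],[1,0.01,0,-0.07,0,0,0],[1,0.05,0,-0.08,0,0,0],[1,0.1,0,-0.08,0,0,0],[1,0.15,0,-0.08,0,0,0],[1,0.15,0,-0.08,0,0,0]]'; python3 - <<'E'
from kin import *
for c in ("scene","top"):
  im,d=viewer.capture(c); print([(t,[(round(r["p"],2),r["xyz"]) for r in models.tip_of(c,t)[:1]]) for t in ("cup","cup_rim","pail","pail_bar","stain_can")])
  if c=="top":
    A=pts(d,viewer.camera_info(c),np.ones(d.shape,bool)); q=A[(np.hypot(A[:,0]-.582,A[:,1]+.3285)<.045)&(A[:,2]>.1)]
    print("cup top z",np.percentile(q[:,2],[5,50,95]),cv2.minEnclosingCircle(q[:,:2].astype(np.float32)))
  else: cv2.imwrite("pics/s6.png",cv2.resize(im[100:300,100:480],None,fx=2.1,fy=2.1))
E
```

```text
time_s: 24.1
position: [0.5066, -0.3322, 0.2429]
tcp_rot: [[-0.003, 0.052, 0.999], [0.006, -0.999, 0.052], [1.0, 0.006, 0.003]]
force: [0.1, 0.2, -0.5]
opening: 0.995
grasp_force: 0.0
[('cup', []), ('cup_rim', [(0.77, [0.5833, -0.3314, 0.0182])]), ('pail', [(0.92, [0.4994, 0.2908, 0.0645])]), ('pail_bar', [(0.74, [0.5021, 0.2905, 0.2468])]), ('stain_can', [(0.72, [0.7449, 0.1195, -0.004])])]
[('cup', []), ('cup_rim', [(0.63, [0.5796, -0.3297, 0.0078])]), ('pail', [(0.85, [0.4981, 0.2918, 0.0638])]), ('pail_bar', [(0.68, [0.4996, 0.2887, 0.2489])]), ('stain_can', [(0.75, [0.744, 0.1175, -0.0002])])]
cup top z [0.1104 0.124  0.128 ] ((0.580591082572937, -0.32777220010757446), 0.029505882412195206)
```

View pics/s6.png

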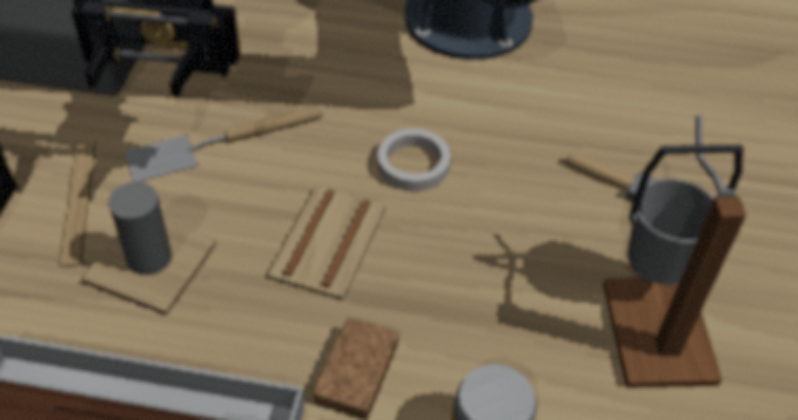

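The cup (140,228) stands upside down on the foot with its top at 0.124 m. The pail hangs from the hook (700,150), the can is unmoved and the arm is clear.

```bash
python3 -c "
from rig import workorder; print(workorder.hand_in())"
```

```text
the job is handed in; nothing more can be done
None
```

The pail hangs by its handle on the hook, the cup stands upside down over the peg with its rim on the foot, and the can of stain was left where it stood; I handed the job in at about 24 s of the 66 s limit, and no verdict came back.

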